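# Set up a camshaft for a straightness check

### The arm

A 7-joint arm with a two-finger parallel gripper is mounted at the origin on the work surface. World frame = base frame: x ahead of the robot, y to its left, z up, the work surface at z = 0. Lengths are in mm, angles in rad, forces in N, time in s.
With the tool pointing down it reaches from about 425 to 1025 mm from the base axis. Payload 3.6 kg.
Tool frame: the origin (TCP) lies at the very end of the fingers, on their centre line; the grasp point (between the pads) lies manip.grip_depth behind it (manip.grip_depth is the distance from the TCP to the grasp point, in mm); z points along the fingers, y is the line along which they close (so a half turn about z gives the same grasp; the last joint's range is limited). The gripper opens to 85 mm and grips with 20 to 120 N. Pads are 22 mm wide; open, the fingers measure 114 mm over their backs; the gripper's body (76 mm by 85 mm) begins 54 mm behind the grasp point. The pads swing forward as they close: fully open they stand 13 mm farther back than shut.
Start: joints at [1.06, 0.591, 0.048, 1.609, -0.033, 0.943, -0.034], TCP at [293.508, -662.935, 231.302] pointing down, gripper open.
Joint ranges: [-2.69, 2.69], [-0.47, 2.24], [-1.27, 1.36], [0.19, 2.51], [-1.53, 4.68], [0.08, 2.07], [-3.09, 3.09]. Speed limits (rad/s): [2.57, 2.57, 3.14, 3.14, 3.14, 3.14, 3.14].

### API

Orientations are given as a unit quaternion [w, x, y, z].
In Python, from workcell import manip gives the robot as it stands.
- The arm moves only by the shell command python3 -m handwheel 'ROWS' [FORCE]. ROWS is JSON, a list of rows, each a list of 3 entries, a list of its own where there are three numbers: the shift along the world's x, y, z in m, then the turn about the world's z in degrees, then the finger opening in m, from 0 to 0.0854. A call has 1 to 5 rows; each row shifts and turns the commanded pose from where the row before left it; what a row does not reach is not made up. A row lasts 1/10 s, in which the tool goes at most 50 mm and 8.59 degrees, less where a joint would pass 70% of its speed; a pose out of reach is approached as far as the arm can. A call is refused whole if a number of a shift passes 0.05 or a number of a turn 8.59, either way. A call with a gripper value outside its range is refused whole. The fingers move at their own pace and stop on an object; FORCE is the grip in N (left out, the last holds). Time passes only in rows, so rows that do not move let the fingers close. It gives the time, the measured TCP pose, the force, the opening and the grip force at its end, in the units of the state.
- manip.state(): the state, without advancing time (a new reading comes with each control period).
- manip.read_camera(name): name is "scene" or "top" or "wrist"; returns a dict with "color" (420x560x3 uint8, blue, green, red), "fx", "fy", "cx", "cy" (pixels), "dist" ([k1, k2, p1, p2, k3] as OpenCV has them; the pictures are not rectified), "view" (4x4, takes a point from world to camera coordinates); the wrist camera has in their place "hand_eye" (4x4, takes a point from camera to tool coordinates, whose origin is the TCP and whose axes are the flange's). Camera axes: x right, y down, z forward; pixel columns grow to the right and rows downward; lengths in mm; the calibration is good to about 2 mm. A picture is of the moment at which its call begins: read the wrist's pose just before it. There is no depth.
- manip.close_job(): hands the job in; it is judged then, once.
The state is a dict: "t": time; "joint_pos": joint angles; "joint_vel": joint speeds; "tau": joint torques, N m; "eef_pos": TCP position; "ee_rot": TCP orientation; "ft_force": force on the tool from outside, world axes, zero at the start; "ft_torque": the same for the moment, N m; "width": finger opening in mm; "grasp_force": force on a finger pad.
Only numpy, scipy, OpenCV 4.12 (cv2) and the standard library are available. Lean on these libraries where they do the work, as an engineer would, in place of code of your own. Each camera call takes 0.05 s, during which the arm holds its last target. There are 200 camera calls.

### The job

Set the camshaft up on the blue inspection stand for a straightness check. Lift it out of its wooden cradle and lay it gently in the two steel V supports, gear end towards the brass stop button, and let go. Then wind the handwheel clockwise until the quill is fully home against its depth stop, which pushes the shaft up to the button, and last swing the dial-gauge arm over the shaft until it meets its stop, leaving the other things on the bench undisturbed.

Things in the scene. Friction and masses are not known exactly. Their poses are not given: they have to be found in the camera images.
- camshaft: Steel camshaft, 180 mm long, about 0.7 kg. Origin on its axis at mid-length; x along the axis to the brass-gear end. Plain middle, diameter 22 mm, x -28..28 mm (grip here; balances near the origin). Lobes |x| 28-40 mm, reaching 21 mm off the axis. Journals, diameter 26 mm, |x| 40-74 mm. Stubs, diameter 18 mm, to 90 mm. Gear, diameter 48 mm, at x 77-85 mm. It can roll about x.
- gear_end (a point): Centre of the camshaft's end face beside the brass gear, 90 mm along the camshaft's x from its origin.
- cradle: Fixed wooden cradle 160 x 70 mm. Two notched uprights at x = -59 and +59 mm hold the camshaft's axis level, 50 mm above the bench; between them only the 14 mm high base board. The shaft lifts straight up. Origin under its centre on the bench; x along the lying camshaft towards its gear end.
- stand: Fixed blue inspection stand, base 360 x 100 x 20 mm. Origin on the bench below the midpoint of the V supports; x from tailstock (handwheel) to headstock (button); z up. Two steel V supports, 10 mm thick along x, at x = -59 and 59 mm: 90 degree V, 48 mm wide at its top, 106 mm up, point 82 mm up. Tailstock x -215..-135 mm, headstock x 98..128 mm, both 125 mm high and up to 70 mm wide.
- v_mid (a point): Midway between the V supports on the axis of a seated camshaft: stand frame (0, 0, 100) mm. The shaft's origin ends here within about 1 mm. Lay it first with its origin 1 to 9 mm short of here (towards the tailstock): its journals are then on the supports and it slides along them under a light push.
- stop_button (a point): Centre of the face of the brass stop button (diameter 24 mm) on the headstock, stand frame (90, 0, 100) mm, facing the tailstock.
- quill (a joint): Travel in m of the quill, the steel rod with brass end disc that the handwheel drives out of the tailstock: 0 fully back, 0.030 fully home, where its red lug meets the brass depth-stop post and the wheel stops turning. Starts between 0.003 and 0.015; moves 12 mm per full clockwise turn of the wheel. At home disc and button are 181 mm apart, so the 180 mm shaft has 1 mm of play.
- quill_face (a point): Centre of the front of the quill's brass end disc (diameter 26 mm); stand frame x = -121 mm + quill travel, on the axis of a seated shaft.
- wheel_hub (a point): Top of the hub of the flat black handwheel (diameter 104 mm, upper face 149 mm above the bench), on its upright axis: stand frame (-175, 0, 159) mm. Clockwise seen from above drives the quill home; friction about 2 N at the crank handle; it stays where it is left.
- crank_top (a point): Centre of the top of the red upright crank handle on the handwheel, 211 mm above the bench, 40 mm from the wheel's axis. A cylinder, diameter 20 mm, 155 to 211 mm above the bench. It spins freely on its pin: grip it once and lead it round several turns without turning the gripper.
- gauge (a joint): Swing in rad of the dial-gauge arm about its upright post: 0 = against its stop, gauge over the middle of the shaft (plunger 5 mm clear of a seated shaft); grows counter-clockwise seen from above. Starts between 1.0 and 1.35, swung clear. Stays where it is left; about 1 N of friction at the knob.
- gauge_knob (a point): Centre of the top of the yellow upright knob on the dial gauge, 220 mm above the bench: a cylinder, diameter 18 mm, 170 to 220 mm above the bench, fixed to the arm 134 mm from its pivot axis; below it the round gauge, diameter 48 mm. At home the knob stands right above v_mid.
- gauge_pivot (a point): Top of the gauge arm's pivot, on its upright axis: stand frame (60, -120, 172) mm.
- mallet: Bystander: rubber mallet with a wooden handle, 270 mm long, lying on the bench. Leave alone.
- fluid: Bystander: dark fluid bottle, diameter 60 mm, 130 mm tall, standing; origin under its centre. Leave alone.
- capbridge: Bystander: aluminium bearing-cap bridge, 130 x 50 x 26 mm, lying on the bench. Leave alone.
Mind the look-alikes: they are no part of the job. Several things have the shape of the camshaft; the one meant has the colours described above.

How it is judged:
By the outcome, as a careful person would: the job done as asked, in the order asked, and still so for the second after the job is handed in, with the robot touching nothing.
It also fails if it takes over 72 s, if anything falls off the work surface, if the arm or the gripper's body presses on something with over 40 N, if the wrist force passes 120 N, or if a joint passes its speed limit or range.

## Working session

There is one attempt and no reset: what is moved stays moved. The work goes in short steps, Python scripts to look and compute and a shell command to move; the robot and the scene stay as the last step left them, time stands still between calls to the robot, and variables do not carry over. Pictures are saved under pics/ and viewed, at most 12 in all, crops included, and the job is handed in when it is done.

```bash
ls; mkdir -p pics
python3 - <<'E'
from workcell import manip
import cv2,numpy as np
print(manip.grip_depth, manip.state())
for n in("scene","top"):
    c=manip.read_camera(n); cv2.imwrite(f"pics/{n}0.png",c["color"]); print(n,c["fx"],c["fy"],c["cx"],c["cy"],c["dist"],np.round(c["view"],3).tolist())
E
```

```text
pics
18.700000000000003 {'t': 0.0, 'joint_pos': array([ 1.06047272,  0.59214532,  0.04829053,  1.60985351, -0.03333757,
        0.94268335, -0.03371766]), 'joint_vel': array([ 1.76219668e-04,  9.64037809e-04, -3.83111584e-05, -1.36011945e-03,
        1.35527233e-03,  7.71550998e-05, -5.52181587e-04]), 'tau': array([-1.02312675e-03, -5.48691738e+01,  1.54684290e+00, -1.98123550e+01,
        9.50701389e-03,  8.95104575e-03, -4.81381974e-06]), 'eef_pos': array([ 293.20096213, -662.14801848,  230.11012092]), 'ee_rot': array([-1.10676935e-03,  9.78355187e-01,  2.06929514e-01, -2.82460465e-04]), 'ft_force': array([-0.7716295 ,  0.18308523,  1.10561601]), 'ft_torque': array([ 0.01349886,  0.00275832, -0.03219414]), 'grasp_force': 0.0, 'width': 85.29507426146408}
scene 476.69489320464004 476.69489320464004 287.86901306240134 213.3822214885358 [-0.02070358  0.          0.          0.          0.        ] [[-0.78, 0.626, -0.003, 356.409], [0.432, 0.536, -0.726, -233.495], [-0.452, -0.567, -0.688, 1695.428], [0.0, 0.0, 0.0, 1.0]]
top 410.11089497544293 410.11089497544293 273.5841049190165 206.43997995268043 [-0.08939432  0.          0.          0.          0.        ] [[0.025, -0.999, 0.029, 133.054], [-0.984, -0.03, -0.174, 615.843], [0.175, -0.024, -0.984, 1083.864], [0.0, 0.0, 0.0, 1.0]]
```

View pics/scene0.png

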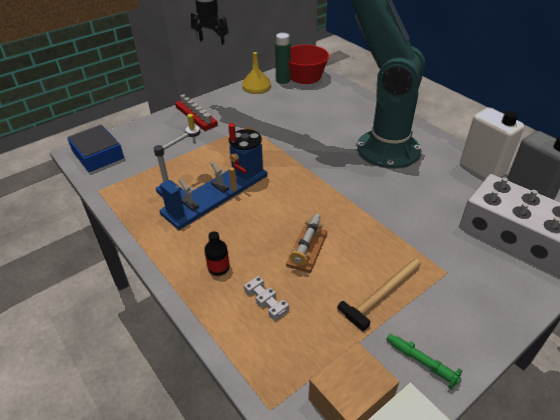

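View pics/top0.png

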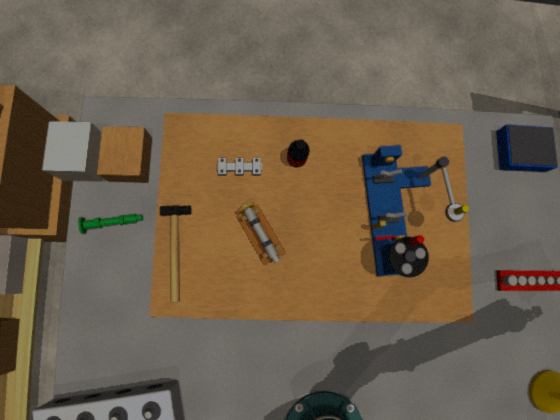

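Scene: the steel camshaft with its brass gear is in the wooden cradle at about (308,238), gear at the lower end (297,258). The blue stand is at (215,190), with its wheel at (245,140) and gauge knob at (191,120). Top: the candidates are the cradle shaft at (261,236), the green one at (112,222) and the red one at (530,281). The cradle shaft fits the description. I'll check it in a close crop.

```bash
cat > h.py <<'E'
import cv2,numpy as np
from workcell import manip
def und(c,uv):
    K=np.array([[c["fx"],0,c["cx"]],[0,c["fy"],c["cy"]],[0,0,1]]); 
    return cv2.undistortPoints(np.array(uv,float).reshape(-1,1,2),K,np.array(c["dist"],float)).reshape(-1,2)
def T_cw(c,st=None):
    if "view" in c: return np.linalg.inv(c["view"])
    from scipy.spatial.transform import Rotation as R
    q=st["ee_rot"]; T=np.eye(4); T[:3,:3]=R.from_quat([q[1],q[2],q[3],q[0]]).as_matrix(); T[:3,3]=st["eef_pos"]
    return T@np.array(c["hand_eye"])
def ray(c,uv,st=None):
    T=T_cw(c,st); n=und(c,uv); d=np.c_[n,np.ones(len(n))]@T[:3,:3].T
    return T[:3,3],d
def plane(c,uv,z,st=None):
    o,d=ray(c,uv,st); return o+d*((z-o[2])/d[:,2])[:,None]
def proj(c,P,st=None):
    V=np.linalg.inv(T_cw(c,st)); p=np.atleast_2d(P)@V[:3,:3].T+V[:3,3]
    K=np.array([[c["fx"],0,c["cx"]],[0,c["fy"],c["cy"]],[0,0,1.]])
    return cv2.projectPoints(p,np.zeros(3),np.zeros(3),K,np.array(c["dist"],float))[0].reshape(-1,2)
E
python3 - <<'E'
import cv2,numpy as np
t=cv2.imread("pics/top0.png");s=cv2.imread("pics/scene0.png")
a=cv2.resize(t[190:280,220:300],None,fx=4,fy=4,interpolation=2)   # 320x360
b=cv2.resize(t[140:280,355:475],None,fx=4,fy=4,interpolation=2)   # 480x560
o=np.zeros((560,800,3),np.uint8);o[:360,:320]=a;o[:,320:]=b;cv2.imwrite("pics/z1.png",o)
E
```

```text
(no output)
```

View pics/z1.png

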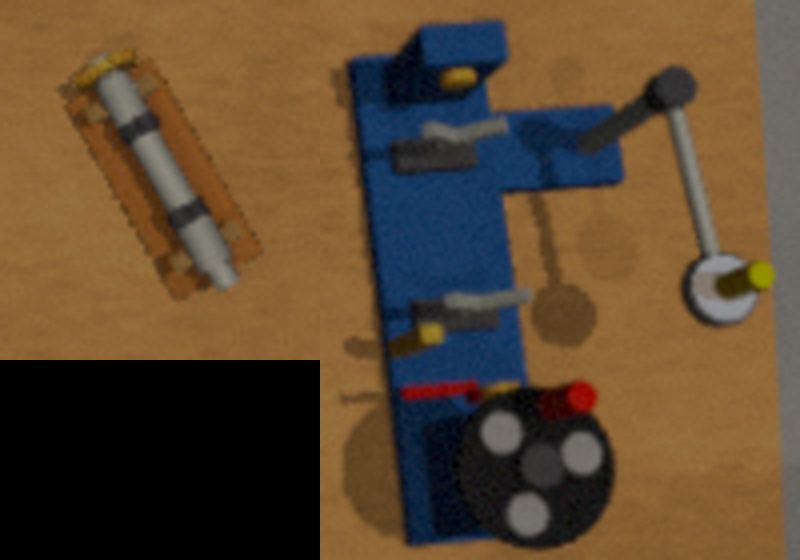

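The crop confirms the target: a steel shaft with a brass gear at its upper left end (107,62), free stub at (228,278). On the stand, the hub is at (543,465), crank top (583,397), pivot (677,87) and knob top (761,275). Next I work out the poses.

Run:
```python
from h import *
c=manip.read_camera("top")
f=lambda x,y:((x-320+.5)/4+355-.5,(y+.5)/4+140-.5)
g=lambda x,y:((x+.5)/4+220-.5,(y+.5)/4+190-.5)
hub=plane(c,[f(543,465)],159)[0];piv=plane(c,[f(677,87)],172)[0];kn=plane(c,[f(761,275)],220)[0];cr=plane(c,[f(583,397)],211)[0]
print("hub",hub,"piv",piv,"knob",kn,"crank",cr, np.hypot(*(hub-piv)[:2]),np.hypot(235,120),np.hypot(*(kn-piv)[:2]),np.hypot(*(cr-hub)[:2]))
a=np.arctan2(*(piv-hub)[1::-1])-np.arctan2(-120,235)
print("yaw",np.degrees(a))
Rm=np.array([[np.cos(a),-np.sin(a)],[np.sin(a),np.cos(a)]])
m=(hub+piv)[:2]/2-Rm@[-57.5,-60]; print("stand origin",m)
# base corners check, z=20
P=[f(350,58),f(408,545),f(485,58)]
print("corners stand", (plane(c,P,20)[:,:2]-m)@Rm)
k=(kn-piv)[:2]@Rm; print("gauge ang",np.arctan2(k[1],k[0])-np.arctan2(120,-60))
E1=plane(c,[g(104,66),g(228,280)],50); print("ends",E1,np.hypot(*(E1[0]-E1[1])[:2]),E1.mean(0),np.degrees(np.arctan2(*(E1[0]-E1[1])[1::-1])))
b=plane(c,[g(60,95),g(145,48),g(262,247),g(180,299)],14); print("cradle corners",b,b.mean(0),np.degrees(np.arctan2(*(b[1]-b[2])[1::-1])),np.degrees(np.arctan2(*(b[0]-b[3])[1::-1])))
w=manip.read_camera("wrist");print(np.round(w["hand_eye"],3).tolist(),w["fx"],w["cx"],w["cy"],w["dist"])
```

```text
hub [ 477.55362748 -193.21521877  159.        ] piv [ 722.94205142 -286.7765675   172.        ] knob [ 591.37326623 -311.75966924  220.        ] crank [ 515.36486638 -200.03717841  211.        ] 262.6198861113662 263.86549603917524 133.9197543685362 38.4217245921746
yaw 6.179819745540264
stand origin [ 650.95475172 -174.15472784]
corners stand [[ 137.71897377   51.45336408]
 [-218.20543259   52.72079645]
 [ 130.83113264  -50.36809357]]
gauge ang -5.096242644628806
ends [[610.86212561 227.48079589  50.        ]
 [465.82008002 138.02197398  50.        ]] 170.41148965836413 [538.34110282 182.75138494  50.        ] 31.665394992496047
cradle corners [[595.29414442 259.64581975  14.        ]
 [631.20338056 200.22884956  14.        ]
 [491.25624719 113.37710987  14.        ]
 [453.38982729 170.02955792  14.        ]] [542.78589987 185.82033428  14.        ] 31.823900372979608 32.27347450653287
[[0.0, -0.964, -0.266, 67.011], [1.0, 0.001, -0.002, -0.107], [0.002, -0.266, 0.964, -141.626], [0.0, 0.0, 0.0, 1.0]] 320.05797358273566 279.7259220678479 205.33002591122056 [-0.04403509  0.          0.          0.          0.        ]
```

```bash
python3 -m handwheel '[[[0,0,0.05],0,0.0854],[[0,0,0.05],0,0.0854],[[0.0135,0.047,0],2,0.0854],[[0.0135,0.047,0],2,0.0854],[[0.0135,0.047,0],2,0.0854]]'
python3 -m handwheel '[[[0.0135,0.047,0],2,0.0854],[[0.0135,0.047,0],0,0.0854],[[0.0135,0.047,0],0,0.0854],[[0.0135,0.047,0],0,0.0854],[[0.0135,0.047,0],0,0.0854]]'
python3 -m handwheel '[[[0.0135,0.047,0],0,0.0854],[[0.0135,0.047,0],0,0.0854],[[0.0135,0.047,0],0,0.0854],[[0.0135,0.047,0],0,0.0854],[[0.0135,0.047,0],0,0.0854]]'
python3 -m handwheel '[[[0.0135,0.047,0],0,0.0854],[[0.0135,0.047,0],0,0.0854],[[0.0135,0.047,0],0,0.0854],[[0.0135,0.047,-0.01],0,0.0854],[[0,0,-0.04],0,0.0854]]'
```

```text
t: 0.7
eef_pos: [334.3, -520.5, 331.6]
ee_rot: [0.0, 0.966, 0.258, 0.0]
ft_force: [0.4, -0.8, -0.0]
width: 85.0
grasp_force: 0.0
t: 1.2
eef_pos: [401.6, -285.0, 331.4]
ee_rot: [0.0, 0.962, 0.275, 0.0]
ft_force: [1.5, 0.2, -0.3]
width: 85.5
grasp_force: 0.0
t: 1.7
eef_pos: [469.0, -50.1, 331.5]
ee_rot: [0.0, 0.962, 0.274, 0.0]
ft_force: [1.2, -0.0, -0.3]
width: 85.3
grasp_force: 0.0
t: 2.2
eef_pos: [527.5, 146.6, 285.3]
ee_rot: [-0.003, 0.96, 0.28, 0.007]
ft_force: [0.1, 0.7, -0.4]
width: 85.4
grasp_force: 0.0
```

```bash
python3 -m handwheel '[[[0.0145,0.036,-0.03],0,0.0854],[[0,0,-0.03],0,0.0854],[[0,0,0],0,0.0854],[[0,0,0],0,0.0854]]'
python3 - <<'E'
from h import *
st=manip.state(); c=manip.read_camera("wrist"); cv2.imwrite("pics/w1.png",c["color"])
print(st["eef_pos"],st["ee_rot"]); np.savez("w1.npz",p=st["eef_pos"],q=st["ee_rot"])
E
```

```text
t: 2.6
eef_pos: [537.2, 171.4, 221.2]
ee_rot: [0.0, 0.962, 0.274, -0.001]
ft_force: [-0.0, 0.1, 1.3]
width: 85.1
grasp_force: 0.0
[537.19917956 171.38410369 221.18387596] [ 2.75457533e-04  9.61615187e-01  2.74400184e-01 -8.33300764e-04]
```

View pics/w1.png

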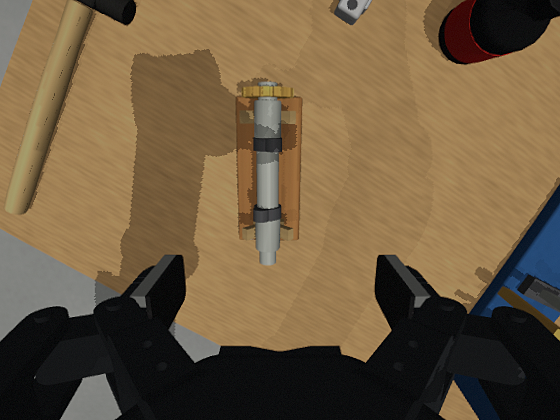

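The wrist view shows the steel shaft in the cradle: gear end (268,82), tail end (268,264), lobes at y≈145 and 214. It is nearly parallel to tool x.

Run:
```python
from h import *
st=manip.state(); c=manip.read_camera("wrist"); im=c["color"]
hsv=cv2.cvtColor(im,cv2.COLOR_BGR2HSV)
m=((hsv[...,1]<45)&(hsv[...,2]>70)).astype(np.uint8); m[:, :240]=0;m[:,300:]=0;m[:75]=0;m[275:]=0
for y in range(80,272,8):
    xs=np.where(m[y])[0]; print(y,xs.min() if len(xs) else None,xs.max() if len(xs) else None,end="; ")
E=plane(c,[(268.5,81.5),(267.5,264)],50,st); print("\nends",E,np.hypot(*(E[0]-E[1])[:2]),E.mean(0),np.degrees(np.arctan2(*(E[0]-E[1])[1::-1])))
L=plane(c,[(267.5,151.5),(267,207)],60,st); print("plain mid edges",L,np.hypot(*(L[0]-L[1])[:2]),L.mean(0))
b=plane(c,[(236,97),(302,97),(299.5,239),(239,239)],14,st);print(b,b.mean(0),np.degrees(np.arctan2(*(b[0]+b[1]-b[2]-b[3])[1::-1])))
```

```text
80 None None; 88 None None; 96 None None; 104 254 279; 112 254 279; 120 254 279; 128 254 277; 136 254 278; 144 None None; 152 256 258; 160 256 277; 168 256 277; 176 256 277; 184 256 277; 192 257 277; 200 257 277; 208 259 274; 216 260 269; 224 255 278; 232 255 278; 240 255 278; 248 256 278; 256 259 275; 264 261 273; 
ends [[616.63085265 233.3189615   50.        ]
 [458.76637496 138.5335911   50.        ]] 184.1343524679045 [537.69861381 185.9262763   50.        ] 30.981549100855148
plain mid edges [[562.1387256  200.80845451  60.        ]
 [515.43493038 173.02586102  60.        ]] 54.34258909383856 [538.78682799 186.91715776  60.        ]
[[588.23029184 257.23635809  14.        ]
 [624.47450749 198.71260339  14.        ]
 [490.25659303 115.52327469  14.        ]
 [452.88829833 175.57774472  14.        ]] [538.96242267 186.76249522  14.        ] 31.447651322141084
```

```bash
python3 -m handwheel '[[[0.0015,0.015,-0.03],-0.5,0.0854],[[0,0,-0.04],0,0.0854],[[0,0,-0.04],0,0.0854],[[0,0,-0.04],0,0.0854],[[0,0,-0.02],0,0.0854]]'
python3 -m handwheel '[[[0,0,-0.019],0,0.0854],[[0,0,0],0,0.0854],[[0,0,0],0,0.0854]]'
```

```text
t: 3.2
eef_pos: [539.2, 185.9, 50.3]
ee_rot: [0.0, 0.963, 0.27, -0.0]
ft_force: [0.5, -0.1, 0.4]
width: 85.1
grasp_force: 0.0
t: 3.5
eef_pos: [540.4, 187.0, 33.7]
ee_rot: [0.0, 0.963, 0.27, 0.001]
ft_force: [-0.5, 0.9, -0.5]
width: 84.8
grasp_force: 0.0
```

```bash
python3 -m handwheel '[[[0,0,-0.001],0,0.03],[[0,0,0],0,0.03],[[0,0,0],0,0.03],[[0,0,0],0,0.015],[[0,0,0],0,0.015]]' 60
python3 -m handwheel '[[[0,0,0],0,0.012],[[0,0,0],0,0.012],[[0,0,0],0,0.012]]' 60
```

```text
t: 4.0
eef_pos: [539.2, 187.2, 31.9]
ee_rot: [0.0, 0.963, 0.27, 0.0]
ft_force: [-0.2, -1.4, 5.1]
width: 20.6
grasp_force: 58.4
t: 4.3
eef_pos: [539.2, 187.1, 31.9]
ee_rot: [0.0, 0.963, 0.27, 0.0]
ft_force: [-0.5, -0.9, 5.7]
width: 20.2
grasp_force: 58.4
```

```bash
python3 -m handwheel '[[[0,0,0.01],0,0.012],[[0,0,0.02],0,0.012],[[0,0,0.04],0,0.012],[[0,0,0.04],0,0.012],[[0,0,0.04],0,0.012]]'
python3 -m handwheel '[[[0,0,0.04],0,0.012],[[0.0134,-0.03,0.01],-2.5,0.012],[[0.0134,-0.04,0],-2.5,0.012],[[0.0134,-0.04,0],-2.5,0.012],[[0.0134,-0.04,0],-2.5,0.012]]'
python3 -m handwheel '[[[0.0134,-0.04,0],-2.5,0.012],[[0.0134,-0.04,0],-2.5,0.012],[[0.0134,-0.04,0],-2.5,0.012],[[0.0134,-0.04,0],-2.5,0.012],[[0,-0.03,0],-2.5,0.012]]'
python3 -m handwheel '[[[0,-0.022,0],-2.5,0.012],[[0,0,0],0,0.012],[[0,0,0],0,0.012],[[0,0,0],0,0.012]]'
python3 - <<'E'
from h import *
st=manip.state(); c=manip.read_camera("wrist"); cv2.imwrite("pics/w2.png",c["color"])
print(st["eef_pos"],st["ee_rot"]); np.savez("w2.npz",p=st["eef_pos"],q=st["ee_rot"])
E
```

```text
t: 4.8
eef_pos: [537.2, 186.1, 181.6]
ee_rot: [0.0, 0.963, 0.271, -0.002]
ft_force: [1.1, 0.3, -6.9]
width: 20.1
grasp_force: 59.4
t: 5.3
eef_pos: [590.8, 35.1, 230.3]
ee_rot: [0.0, 0.983, 0.185, -0.002]
ft_force: [0.6, 0.6, -7.8]
width: 20.7
grasp_force: 59.8
t: 5.8
eef_pos: [646.1, -156.7, 229.8]
ee_rot: [0.0, 0.997, 0.075, -0.001]
ft_force: [-0.1, 0.1, -6.4]
width: 20.2
grasp_force: 59.6
t: 6.2
eef_pos: [645.6, -172.1, 230.7]
ee_rot: [-0.001, 0.998, 0.057, -0.001]
ft_force: [0.9, 0.2, -6.1]
width: 20.6
grasp_force: 59.6
[ 645.60299987 -172.13365639  230.74627069] [-1.20920971e-03  9.98366280e-01  5.71210233e-02 -7.05445581e-04]
```

View pics/w2.png

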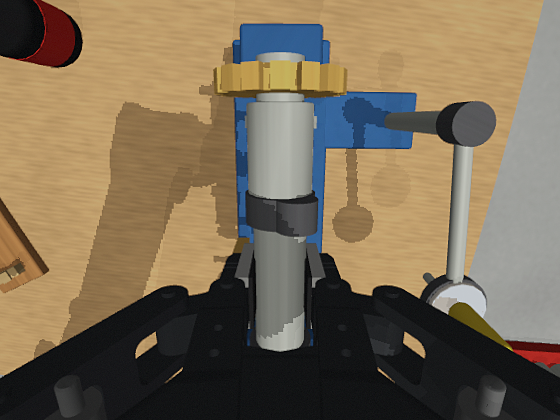

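The view is of the held shaft: gear at (281,78), stub end (281,53). The headstock top's far edge runs (239,25)–(322,25), the pivot disc is at (473,123), and the shaft hides the V supports. I'll measure the stand from these points and check where the shaft sits in the grip.

Run:
```python
from h import *
d=np.load("w2.npz"); st=dict(eef_pos=d["p"],ee_rot=d["q"]); c=manip.read_camera("wrist"); c["color"]=cv2.imread("pics/w2.png")
hsv=cv2.cvtColor(c["color"],cv2.COLOR_BGR2HSV)
blue=((hsv[...,0]>100)&(hsv[...,0]<120)&(hsv[...,1]>120)).astype(np.uint8)
for y in (26,30,40,50,56,60,150,170,190,210,230): 
    xs=np.where(blue[y,200:335])[0]+200; print(y,xs.min(),xs.max(),end="; ")
print("cols",[ (x,np.where(blue[:80,x])[0][[0,-1]].tolist()) for x in (245,315)])
tx=2*np.arctan2(d["q"][2],d["q"][1]); print("tool yaw",np.degrees(tx))
u=np.array([np.cos(tx),np.sin(tx)]);v=np.array([-u[1],u[0]])
zc=d["p"][2]+18.7
def rel(P): P=P[:,:2]-d["p"][:2]; return np.c_[P@u,P@v]
print("end stub top",rel(plane(c,[(281,53)],zc+9,st)),"axis pts", rel(plane(c,[(280.5,105),(280.5,195)],zc+13,st)), "lobe/jnl edges",rel(plane(c,[(280.5,102),(280.5,196)],zc+13,st)))
print("pivot",plane(c,[(473.5,122.5)],172,st))
print("head top corners",plane(c,[(241,25),(321,25),(325,59)],125,st))
```

```text
26 240 321; 30 240 322; 40 234 325; 50 233 328; 56 233 328; 60 233 328; 150 236 325; 170 237 324; 190 237 323; 210 238 322; 230 239 321; cols [(245, [24, 60]), (315, [24, 61])]
tool yaw 6.549158275648347
end stub top [[87.50755056 -0.16632468]] axis pts [[ 7.08620370e+01 -2.43847986e-02]
 [ 4.03889662e+01 -5.20771270e-02]] lobe/jnl edges [[ 7.18103331e+01 -2.35543948e-02]
 [ 4.00254119e+01 -5.24183166e-02]]
pivot [[ 723.28123654 -282.68640993  172.        ]]
head top corners [[ 771.42742323 -129.43365783  125.        ]
 [ 777.80198743 -185.26909183  125.        ]
 [ 755.92467276 -191.31957983  125.        ]]
```

```bash
python3 -m handwheel '[[[0,-0.0005,-0.04],0,0.012],[[0,0,-0.04],0,0.012],[[0,0,-0.03],0,0.012],[[0,0,-0.015],0,0.012],[[0,0,0],0,0.012]]'
python3 -m handwheel '[[[0,0,0],0,0.012],[[0,0,0],0,0.012]]'
python3 - <<'E'
from h import *
st=manip.state(); c=manip.read_camera("wrist"); 
print(st["eef_pos"],st["ee_rot"]); np.savez("w3.npz",p=st["eef_pos"],q=st["ee_rot"]); cv2.imwrite("pics/w3full.png",c["color"])
t=manip.read_camera("top")["color"]; cv2.imwrite("pics/t3full.png",t)
s=manip.read_camera("scene")["color"]; cv2.imwrite("pics/s3full.png",s)
o=np.zeros((600,800,3),np.uint8)
o[:420,:400]=cv2.resize(c["color"][0:210,180:380],None,fx=2,fy=2)
o[:560,400:]=cv2.resize(s[90:230,150:250],None,fx=4,fy=4,interpolation=2)
cv2.imwrite("pics/w3.png",o)
E
```

```text
t: 6.8
eef_pos: [644.7, -174.0, 104.1]
ee_rot: [-0.001, 0.998, 0.056, -0.002]
ft_force: [0.3, -0.2, -6.3]
width: 20.3
grasp_force: 59.5
t: 7.0
eef_pos: [648.4, -175.5, 108.6]
ee_rot: [0.001, 0.998, 0.056, 0.002]
ft_force: [1.0, 0.1, -6.1]
width: 20.1
grasp_force: 59.5
[ 648.36538911 -175.51932719  108.63427233] [5.33939910e-04 9.98438008e-01 5.58220193e-02 2.27191073e-03]
```

View pics/w3.png

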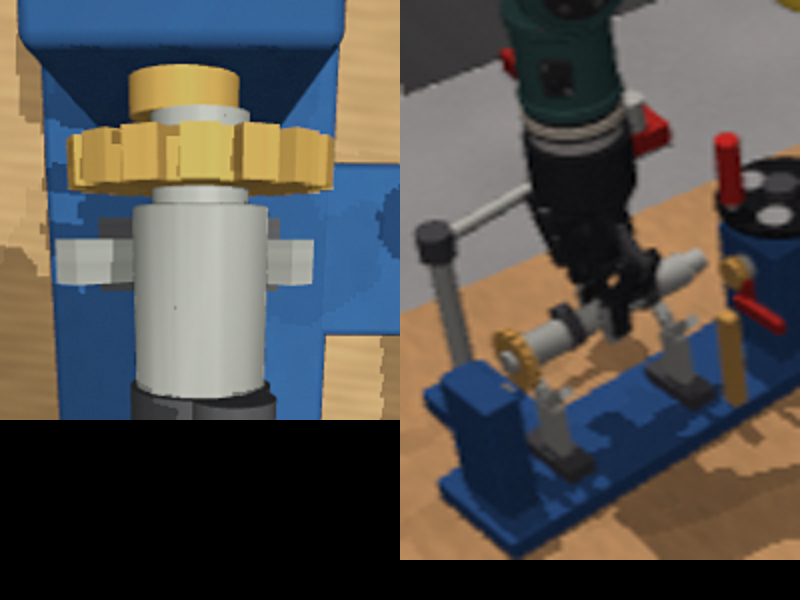

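The left crop shows the shaft centred at column ≈280 but the V support and button at ≈272, so the shaft is about 3–4 mm too far to stand −y. The scene crop shows the shaft level above both Vs. I'll measure both offsets exactly and check how noisy the pose readings are.

Run:
```python
from h import *
c=manip.read_camera("wrist")
for i in range(4):
    s=manip.state(); print(s["t"],s["eef_pos"],s["ee_rot"]); manip.read_camera("wrist")
P=np.array([s["eef_pos"]]); st=dict(eef_pos=s["eef_pos"],ee_rot=s["ee_rot"])
q=s["ee_rot"];tx=2*np.arctan2(q[2],q[1]);u=np.array([np.cos(tx),np.sin(tx)]);v=np.array([-u[1],u[0]]); zc=st["eef_pos"][2]+18.7
rel=lambda uv,z:(lambda A:np.round(np.c_[A@u,A@v],1).tolist())(plane(c,uv,z,st)[:,:2]-st["eef_pos"][:2])
k=lambda x,y:(x/2+180-.25,y/2-.25)
print("V top edges",rel([k(57,240),k(313,240),k(57,285),k(313,285)],106))
print("button face top",rel([k(184.5,78)],112),"shaft stub end top",rel([k(200.5,107)],zc+9),"jnl edges",rel([k(200.5,205),k(200.5,395)],zc+13))
```

```text
7.2 [ 647.07275536 -175.66163314  107.76114711] [3.47854497e-04 9.98453054e-01 5.55879568e-02 1.16479844e-03]
7.25 [ 646.7820508  -175.63762615  107.42028304] [2.70035688e-04 9.98452755e-01 5.55996655e-02 8.36301500e-04]
7.3 [ 646.54828557 -175.61502999  107.09609217] [1.96183042e-04 9.98453597e-01 5.55884363e-02 5.49047240e-04]
7.35 [ 646.39098911 -175.56823836  106.86637291] [1.22488651e-04 9.98453906e-01 5.55846571e-02 3.58585049e-04]
V top edges [[65.9, 31.3], [65.9, -24.0], [56.3, 31.8], [56.3, -24.5]]
button face top [[96.8, 3.4]] shaft stub end top [[87.4, 0.2]] jnl edges [[71.7, 0.2], [39.5, 0.2]]
```

```bash
python3 -m handwheel '[[[0.0002,0.0035,0],0,0.012],[[0,0,0],0,0.012],[[0,0,0],0,0.012],[[0,0,0],0,0.012],[[0,0,0],0,0.012]]'
python3 - <<'E'
from h import *
st=manip.state(); c=manip.read_camera("wrist"); print(st["eef_pos"],st["ee_rot"])
h=cv2.cvtColor(c["color"],cv2.COLOR_BGR2HSV)
m=((h[...,1]<45)&(h[...,2]>90)).astype(np.uint8)
for y in range(105,150,5):
    xs=np.where(m[y,190:360])[0]+190; g=np.where(np.diff(xs)>1)[0]; print(y,xs[0],xs[-1],[(int(xs[i]),int(xs[i+1])) for i in g])
E
```

```text
t: 7.9
eef_pos: [646.4, -172.0, 106.2]
ee_rot: [0.0, 0.998, 0.056, -0.0]
ft_force: [-0.9, 0.0, -6.4]
width: 19.8
grasp_force: 59.5
[ 646.36990476 -172.03509429  106.23381146] [ 5.18565223e-05  9.98449811e-01  5.56593591e-02 -8.41055557e-05]
105 247 313 []
110 246 325 []
115 247 325 [(314, 316), (321, 323), (323, 325)]
120 214 345 []
125 215 345 []
130 215 345 []
135 215 344 []
140 247 324 [(312, 314)]
145 247 312 []
```

```bash
python3 -m handwheel '[[[0,0,-0.008],0,0.012],[[0,0,-0.008],0,0.012],[[0,0,-0.003],0,0.012],[[0,0,0],0,0.012],[[0,0,0],0,0.012]]'
python3 -m handwheel '[[[0,0,-0.002],0,0.012],[[0,0,0],0,0.012],[[0,0,-0.001],0,0.012],[[0,0,0],0,0.012]]'
```

```text
t: 8.45
eef_pos: [646.4, -171.9, 87.0]
ee_rot: [-0.0, 0.998, 0.056, -0.0]
ft_force: [-0.8, -0.6, -7.3]
width: 20.2
grasp_force: 59.6
t: 8.85
eef_pos: [646.4, -172.0, 84.3]
ee_rot: [0.0, 0.998, 0.056, -0.0]
ft_force: [0.2, 0.1, -6.8]
width: 20.3
grasp_force: 59.6
```

```bash
python3 -m handwheel '[[[0,0,-0.001],0,0.012],[[0,0,0],0,0.012],[[0,0,0],0,0.012]]'
python3 -m handwheel '[[[0,0,-0.001],0,0.012],[[0,0,0],0,0.012],[[0,0,0],0,0.012]]'
python3 -m handwheel '[[[0,0,-0.0005],0,0.012],[[0,0,0],0,0.012],[[0,0,0],0,0.012]]'
```

```text
t: 9.15
eef_pos: [646.4, -171.9, 83.3]
ee_rot: [-0.0, 0.998, 0.056, -0.0]
ft_force: [-1.0, -0.4, -5.7]
width: 20.2
grasp_force: 59.6
t: 9.45
eef_pos: [646.5, -172.0, 82.3]
ee_rot: [0.0, 0.998, 0.056, 0.0]
ft_force: [0.3, 0.1, -6.2]
width: 20.2
grasp_force: 59.6
t: 9.75
eef_pos: [646.5, -172.0, 82.1]
ee_rot: [0.0, 0.998, 0.056, 0.0]
ft_force: [-0.0, -1.1, -3.2]
width: 20.4
grasp_force: 59.9
```

```bash
python3 -m handwheel '[[[0,0,-0.0005],0,0.012],[[0,0,0],0,0.012],[[0,0,0],0,0.012]]'
python3 -m handwheel '[[[0,0,0],0,0.024],[[0,0,0],0,0.028],[[0,0,0],0,0.04],[[0,0,0],0,0.05],[[0,0,0],0,0.06]]'
```

```text
t: 10.05
eef_pos: [646.6, -172.0, 82.0]
ee_rot: [0.0, 0.998, 0.056, 0.0]
ft_force: [-2.8, -0.8, 1.8]
width: 20.3
grasp_force: 60.5
t: 10.55
eef_pos: [646.6, -171.9, 81.3]
ee_rot: [0.0, 0.998, 0.056, 0.0]
ft_force: [0.5, -0.6, 0.2]
width: 59.8
grasp_force: 0.0
```

```bash
python3 -m handwheel '[[[0,0,0.01],0,0.06],[[0,0,0.03],0,0.06],[[0,0,0.04],0,0.06],[[0,0,0.045],0,0.06],[[0,0,0.045],0,0.06]]'
python3 -m handwheel '[[[-0.03,-0.006,0.03],0,0.06],[[-0.04,-0.008,0.02],0,0.06],[[-0.04,-0.008,0],0,0.06],[[-0.02,-0.004,0],0,0.06],[[0,0,0],0,0.06]]'
python3 -m handwheel '[[[0,0,0],0,0.06],[[0,0,0],0,0.06],[[0,0,0],0,0.06]]'
python3 - <<'E'
from h import *
st=manip.state(); c=manip.read_camera("wrist"); cv2.imwrite("pics/w4.png",c["color"])
print(st["eef_pos"],st["ee_rot"]); np.savez("w4.npz",p=st["eef_pos"],q=st["ee_rot"])
h=cv2.cvtColor(c["color"],cv2.COLOR_BGR2HSV)
m=(((h[...,0]<6)|(h[...,0]>174))&(h[...,1]>150)&(h[...,2]>60)).astype(np.uint8)
n,l,s,ce=cv2.connectedComponentsWithStats(m)
print([(s[i].tolist(),ce[i].round(1).tolist()) for i in range(1,n) if s[i,4]>60])
E
```

```text
t: 11.05
eef_pos: [646.1, -171.9, 253.6]
ee_rot: [-0.0, 0.998, 0.056, 0.0]
ft_force: [1.0, 0.9, -0.4]
width: 60.0
grasp_force: 0.0
t: 11.55
eef_pos: [512.8, -199.3, 302.2]
ee_rot: [0.001, 0.999, 0.054, -0.001]
ft_force: [0.3, -0.2, -0.1]
width: 59.9
grasp_force: 0.0
t: 11.85
eef_pos: [517.8, -197.3, 301.3]
ee_rot: [-0.0, 0.998, 0.056, 0.0]
ft_force: [-0.3, 0.0, 0.1]
width: 60.2
grasp_force: 0.0
[ 517.81674427 -197.29711492  301.31730749] [-1.80455306e-04  9.98406664e-01  5.64262599e-02  4.22814546e-04]
[([215, 159, 47, 16, 387], [239.8, 163.3]), ([269, 186, 25, 38, 774], [280.9, 205.0]), ([478, 237, 82, 49, 1591], [518.4, 257.0])]
```

View pics/w4.png

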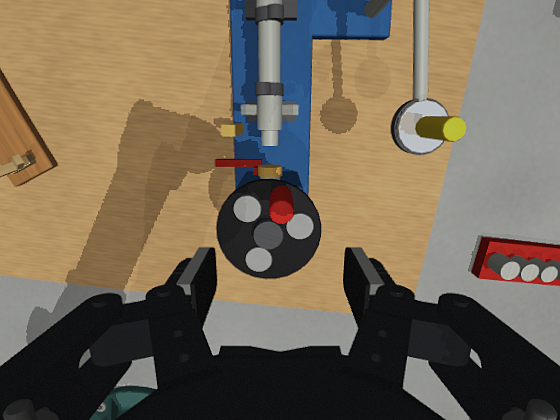

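The view shows the shaft lying in both Vs, the gripper clear, the red crank's top disc at about (281,211), the hub at (268,235) and the yellow knob top at (455,129).

Run:
```python
from h import *
d=np.load("w4.npz"); st=dict(eef_pos=d["p"],ee_rot=d["q"]); c=manip.read_camera("wrist"); im=cv2.imread("pics/w4.png")
h=cv2.cvtColor(im,cv2.COLOR_BGR2HSV); print(h[186:226:3,281].tolist())
m=(((h[...,0]<6)|(h[...,0]>174))&(h[...,1]>150)&(h[...,2]>60)); 
for y in range(196,225,4): 
    xs=np.where(m[y,262:300])[0]+262; print(y,xs[0],xs[-1],end="; ")
cr=plane(c,[(281.5,211.5)],211,st)[0];hub=plane(c,[(268,235.5)],159,st)[0];kn=plane(c,[(455,129)],220,st)[0]
print("\ncrank",cr,"hub",hub,np.hypot(*(cr-hub)[:2]),"knob",kn,"delta",cr-d["p"])
g=lambda P,z:plane(c,[P],z,st)[0]
# seated shaft and wheel rim
print("tail end",g((270,146),109),"quill disc front top",g((270,166),113))
```

```text
[[2, 213, 72], [1, 217, 80], [2, 218, 82], [1, 223, 80], [2, 226, 79], [1, 205, 144], [2, 204, 149], [1, 204, 149], [1, 203, 148], [1, 201, 147], [1, 201, 192], [1, 206, 187], [1, 208, 191], [105, 49, 31]]
196 271 291; 200 270 292; 204 269 292; 208 269 293; 212 269 293; 216 270 292; 220 272 289; Traceback (most recent call last):
  File "<stdin>", line 6, in <module>
IndexError: index 0 is out of bounds for axis 0 with size 0
```

Run:
```python
from h import *
d=np.load("w4.npz"); st=dict(eef_pos=d["p"],ee_rot=d["q"]); c=manip.read_camera("wrist")
g=lambda P,z:plane(c,[P],z,st)[0]
cr=g((281.2,211.5),211);hub=g((268,235.5),159);kn=g((455,129),220)
print("crank",cr,"hub",hub,np.hypot(*(cr-hub)[:2]),"knob",kn,"delta",cr-d["p"])
print("tail end",g((270,146),109),"quill",g((270,166),113))
```

```text
crank [ 515.90273822 -198.08245277  211.        ] hub [ 475.65143993 -190.26195558  159.        ] 41.003989932508084 knob [ 590.8614115  -309.79325713  220.        ] delta [ -1.91400604  -0.78533784 -90.31730749]
tail end [ 554.5351263  -182.24366903  109.        ] quill [ 534.51963242 -184.49108924  113.        ]
```

```bash
python3 -m handwheel '[[[-0.002,-0.001,-0.03],0,0.06],[[0,0,-0.04],0,0.06],[[0,0,-0.04],0,0.06],[[0,0,-0.02],0,0.06],[[0,0,0],0,0.06]]'
python3 -m handwheel '[[[0,0,0],0,0.06],[[0,0,0],0,0.06],[[0,0,0],0,0.06]]'
```

```text
t: 12.5
eef_pos: [512.3, -198.0, 168.1]
ee_rot: [-0.001, 0.998, 0.056, -0.003]
ft_force: [0.2, 0.1, 0.3]
width: 60.4
grasp_force: 0.0
t: 12.8
eef_pos: [515.7, -199.3, 172.9]
ee_rot: [0.001, 0.998, 0.056, 0.002]
ft_force: [0.1, 0.4, -0.2]
width: 60.1
grasp_force: 0.0
```

```bash
python3 -m handwheel '[[[0,0.001,0],0,0.035],[[0,0,0],0,0.025],[[0,0,0],0,0.015],[[0,0,0],0,0.01],[[0,0,0],0,0.01]]' 40
python3 -m handwheel '[[[0,0,0],0,0.01],[[0,0,0],0,0.01]]'
```

```text
t: 13.3
eef_pos: [514.7, -198.1, 171.9]
ee_rot: [0.0, 0.998, 0.056, 0.0]
ft_force: [-2.1, -0.1, 5.0]
width: 19.1
grasp_force: 39.1
t: 13.5
eef_pos: [514.7, -198.1, 171.9]
ee_rot: [0.0, 0.998, 0.056, 0.0]
ft_force: [-0.6, -0.7, 5.5]
width: 18.9
grasp_force: 39.1
```

Run:
```python
import numpy as np
th=np.radians(-11-15*np.arange(25)); P=np.round(40*np.c_[np.cos(th),np.sin(th)],1)
for a,d in zip(np.degrees(th[1:]),np.diff(P,axis=0).round(1)): print(round(a),d.tolist(),end=" ")
```

```text
-26 [-3.3, -9.9] -41 [-5.8, -8.7] -56 [-7.8, -7.0] -71 [-9.4, -4.6] -86 [-10.2, -2.1] -101 [-10.4, 0.6] -116 [-9.9, 3.3] -131 [-8.7, 5.8] -146 [-7.0, 7.8] -161 [-4.6, 9.4] -176 [-2.1, 10.2] -191 [0.6, 10.4] -206 [3.3, 9.9] -221 [5.8, 8.7] -236 [7.8, 7.0] -251 [9.4, 4.6] -266 [10.2, 2.1] -281 [10.4, -0.6] -296 [9.9, -3.3] -311 [8.7, -5.8] -326 [7.0, -7.8] -341 [4.6, -9.4] -356 [2.1, -10.2] -371 [-0.6, -10.4]
```

```bash
python3 -m handwheel '[[[-0.0033,-0.0099,0],0,0.01],[[-0.0058,-0.0087,0],0,0.01],[[-0.0078,-0.007,0],0,0.01]]'
python3 -m handwheel '[[[-0.0094,-0.0046,0],0,0.01],[[-0.0102,-0.0021,0],0,0.01],[[-0.0104,0.0006,0],0,0.01]]'
```

```text
t: 13.8
eef_pos: [498.8, -223.3, 171.9]
ee_rot: [-0.0, 0.998, 0.056, 0.001]
ft_force: [1.2, 4.4, 6.2]
width: 19.4
grasp_force: 39.2
t: 14.1
eef_pos: [468.7, -230.3, 171.9]
ee_rot: [0.0, 0.998, 0.055, 0.002]
ft_force: [3.9, 2.7, 6.0]
width: 19.0
grasp_force: 39.2
```

```bash
python3 -m handwheel '[[[-0.0099,0.0033,0],0,0.01],[[-0.0087,0.0058,0],0,0.01],[[-0.007,0.0078,0],0,0.01]]'
python3 -m handwheel '[[[-0.0046,0.0094,0],0,0.01],[[-0.0021,0.0102,0],0,0.01],[[0.0006,0.0104,0],0,0.01]]'
python3 -m handwheel '[[[0.0033,0.0099,0],0,0.01],[[0.0058,0.0087,0],0,0.01],[[0.0078,0.007,0],0,0.01]]'
python3 -m handwheel '[[[0.0094,0.0046,0],0,0.01],[[0.0102,0.0021,0],0,0.01],[[0.0104,-0.0006,0],0,0.01]]'
python3 -m handwheel '[[[0.0099,-0.0033,0],0,0.01],[[0.0087,-0.0058,0],0,0.01],[[0.007,-0.0078,0],0,0.01]]'
python3 -m handwheel '[[[0.0046,-0.0094,0],0,0.01],[[0.0021,-0.0102,0],0,0.01],[[-0.0006,-0.0104,0],0,0.01]]'
```

```text
t: 14.4
eef_pos: [442.5, -213.8, 171.9]
ee_rot: [0.001, 0.998, 0.055, 0.002]
ft_force: [5.1, 0.2, 4.3]
width: 19.3
grasp_force: 39.2
t: 14.7
eef_pos: [435.7, -184.3, 171.9]
ee_rot: [0.002, 0.998, 0.055, 0.001]
ft_force: [4.1, -4.5, 5.3]
width: 19.4
grasp_force: 39.3
t: 15.0
eef_pos: [450.9, -158.9, 171.8]
ee_rot: [0.001, 0.998, 0.055, -0.001]
ft_force: [-0.4, -5.1, 10.6]
width: 19.1
grasp_force: 39.8
t: 15.3
eef_pos: [479.8, -151.0, 171.8]
ee_rot: [0.0, 0.998, 0.056, -0.003]
ft_force: [-2.1, -0.2, 14.0]
width: 18.9
grasp_force: 40.2
t: 15.6
eef_pos: [506.9, -166.2, 171.8]
ee_rot: [-0.001, 0.998, 0.057, -0.002]
ft_force: [-0.3, 3.8, 11.9]
width: 19.1
grasp_force: 40.0
t: 15.9
eef_pos: [514.9, -196.4, 171.9]
ee_rot: [-0.001, 0.998, 0.057, 0.0]
ft_force: [2.2, 2.8, 7.9]
width: 18.5
grasp_force: 39.7
```

```bash
python3 -m handwheel '[[[-0.0033,-0.0099,0],0,0.01],[[-0.0058,-0.0087,0],0,0.01],[[-0.0078,-0.007,0],0,0.01]]'|grep ft
python3 -m handwheel '[[[-0.0094,-0.0046,0],0,0.01],[[-0.0102,-0.0021,0],0,0.01],[[-0.0104,0.0006,0],0,0.01]]'|grep ft
python3 -m handwheel '[[[-0.0099,0.0033,0],0,0.01],[[-0.0087,0.0058,0],0,0.01],[[-0.007,0.0078,0],0,0.01]]'|grep ft
python3 -m handwheel '[[[-0.0046,0.0094,0],0,0.01],[[-0.0021,0.0102,0],0,0.01],[[0.0006,0.0104,0],0,0.01]]'
python3 - <<'E'
from h import *
c=manip.read_camera("wrist"); s=manip.read_camera("scene")["color"]
o=np.zeros((560,800,3),np.uint8)
o[:420,:400]=cv2.resize(c["color"][0:210,180:380],None,fx=2,fy=2)
o[:560,400:]=cv2.resize(s[110:250,180:280],None,fx=4,fy=4,interpolation=2)
cv2.imwrite("pics/w5.png",o)
E
```

```text
ft_force: [3.6, 1.6, 6.9]
ft_force: [2.8, 1.9, 6.1]
ft_force: [5.8, 0.1, 3.9]
t: 17.1
eef_pos: [435.7, -184.3, 171.9]
ee_rot: [0.002, 0.998, 0.055, 0.001]
ft_force: [3.6, -3.6, 5.0]
width: 19.0
grasp_force: 39.4
```

View pics/w5.png

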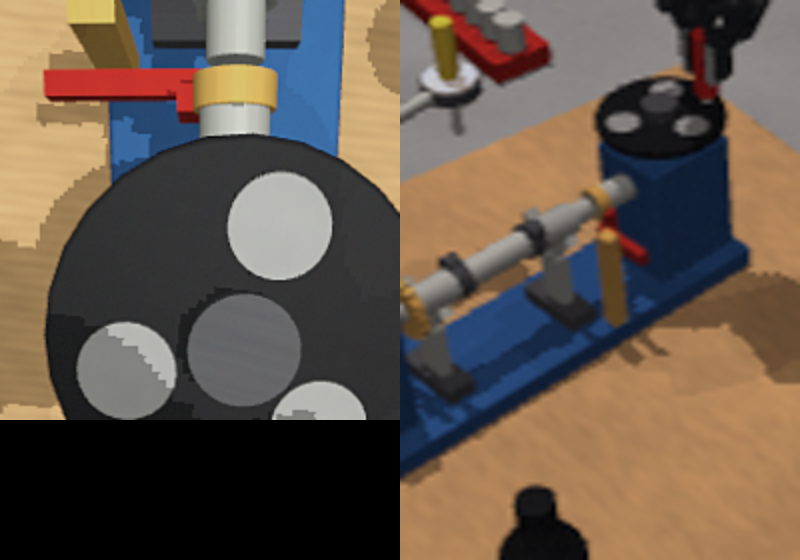

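The crop shows the quill's disc at the shaft's tail end, with the red lug still several mm short of the brass post. I keep winding.

```bash
python3 -m handwheel '[[[0.0033,0.0099,0],0,0.01],[[0.0058,0.0087,0],0,0.01],[[0.0078,0.007,0],0,0.01]]'
python3 -m handwheel '[[[0.0094,0.0046,0],0,0.01],[[0.0102,0.0021,0],0,0.01]]'|grep ft
python3 -m handwheel '[[[0.0104,-0.0006,0],0,0.01],[[0.0099,-0.0033,0],0,0.01]]'
```

```text
t: 17.5
eef_pos: [450.8, -159.0, 171.8]
ee_rot: [0.001, 0.998, 0.055, -0.002]
ft_force: [-0.1, -4.7, 11.2]
width: 19.0
grasp_force: 39.8
ft_force: [-1.9, -1.8, 15.3]
t: 17.9
eef_pos: [490.0, -153.6, 171.8]
ee_rot: [-0.0, 0.998, 0.056, -0.003]
ft_force: [-2.7, 1.3, 14.9]
width: 19.2
grasp_force: 40.2
```

Run:
```python
from h import *
c=manip.read_camera("wrist"); im=c["color"]; cv2.imwrite("pics/w6.png",im)
h=cv2.cvtColor(im,cv2.COLOR_BGR2HSV)
m=(((h[...,0]<6)|(h[...,0]>174))&(h[...,1]>150)&(h[...,2]>60)).astype(np.uint8)
n,l,s,ce=cv2.connectedComponentsWithStats(m); print([(s[i].tolist(),ce[i].round(1).tolist()) for i in range(1,n) if s[i,4]>60])
y=((h[...,0]>15)&(h[...,0]<30)&(h[...,1]>100)&(h[...,2]>90)).astype(np.uint8); 
n,l,s,ce=cv2.connectedComponentsWithStats(y); print([(s[i].tolist(),ce[i].round(1).tolist()) for i in range(1,n) if 60<s[i,4]<4000])
```

```text
[([242, 118, 75, 24, 973], [281.9, 125.0]), ([255, 231, 51, 94, 3860], [279.6, 279.2])]
[([315, 127, 40, 17, 655], [334.3, 134.8]), ([248, 312, 64, 37, 995], [274.1, 335.2]), ([401, 332, 23, 26, 291], [412.0, 344.1])]
```

```bash
python3 -m handwheel '[[[0.0087,-0.0058,0],0,0.01]]'|grep ft
python3 -m handwheel '[[[0.007,-0.0078,0],0,0.01]]'|grep -E "ft|eef"
python3 -m handwheel '[[[0.0046,-0.0094,0],0,0.01]]'|grep -E "ft|eef"
```

```text
ft_force: [-2.5, 3.6, 12.0]
eef_pos: [506.8, -166.1, 171.8]
ft_force: [-1.2, 3.2, 12.2]
eef_pos: [512.2, -175.3, 171.8]
ft_force: [0.7, 5.1, 10.2]
```

```bash
python3 -m handwheel '[[[0.0021,-0.0102,0],0,0.01]]'|grep -E "ft|eef"
python3 -m handwheel '[[[-0.0006,-0.0104,0],0,0.01]]'|grep -E "ft|eef"
python3 - <<'E'
from h import *
c=manip.read_camera("wrist"); s=manip.read_camera("scene")["color"]
o=np.zeros((560,800,3),np.uint8)
o[:420,:400]=cv2.resize(c["color"][50:260,160:360],None,fx=2,fy=2)
o[:560,400:]=cv2.resize(s[110:250,180:280],None,fx=4,fy=4,interpolation=2)
cv2.imwrite("pics/w7.png",o)
E
```

```text
eef_pos: [515.0, -185.6, 171.9]
ft_force: [1.0, 3.8, 9.3]
eef_pos: [515.0, -196.2, 171.9]
ft_force: [2.3, 3.0, 9.4]
```

View pics/w7.png

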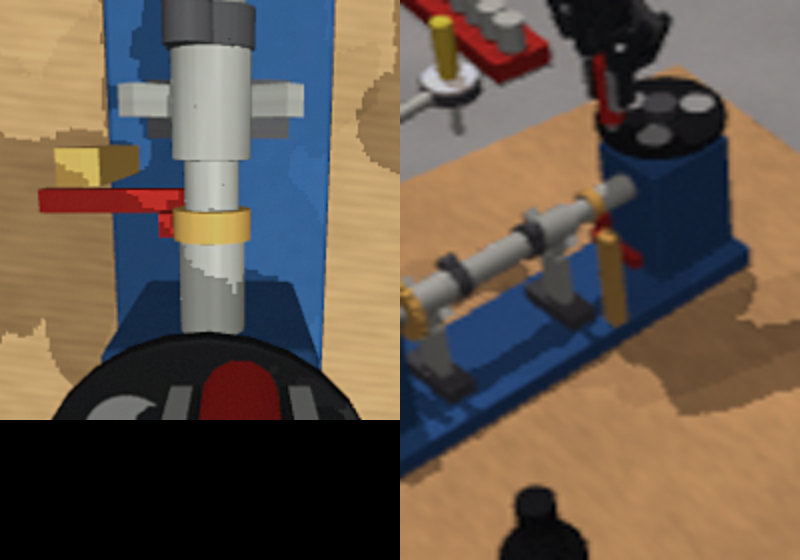

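The lug is now within about 1–2 mm of the post: post edge at y≈186 in the crop, lug edge at y≈189. I continue in half steps and watch the force.

```bash
python3 -m handwheel '[[[-0.0013,-0.0051,0],0,0.01]]'|grep -E "ft|eef"
python3 -m handwheel '[[[-0.002,-0.0048,0],0,0.01]]'|grep -E "ft|eef"
python3 -m handwheel '[[[-0.0026,-0.0045,0],0,0.01]]'|grep -E "ft|eef"
```

```text
eef_pos: [513.6, -202.1, 171.9]
ft_force: [3.7, 1.5, 7.4]
eef_pos: [511.9, -207.1, 171.9]
ft_force: [3.1, 1.5, 6.4]
eef_pos: [509.3, -211.8, 171.9]
ft_force: [3.1, 1.8, 6.5]
```

```bash
python3 -m handwheel '[[[-0.0032,-0.0042,0],0,0.01]]'|grep -E "ft|eef"
python3 -m handwheel '[[[-0.0037,-0.0037,0],0,0.01]]'|grep -E "ft|eef"
python3 -m handwheel '[[[-0.0041,-0.0033,0],0,0.01]]'|grep -E "ft|eef"
```

```text
eef_pos: [506.2, -216.2, 171.9]
ft_force: [3.7, 0.3, 6.8]
eef_pos: [502.4, -220.2, 171.9]
ft_force: [3.8, 0.8, 7.1]
eef_pos: [498.1, -223.6, 171.9]
ft_force: [3.6, 0.7, 7.0]
```

```bash
python3 -m handwheel '[[[-0.0045,-0.0026,0],0,0.01]]'|grep -E "ft|eef"
python3 -m handwheel '[[[-0.0049,-0.002,0],0,0.01]]'|grep -E "ft|eef"
python3 -m handwheel '[[[-0.0051,-0.0014,0],0,0.01]]'|grep -E "ft|eef"
```

```text
eef_pos: [493.6, -226.3, 171.9]
ft_force: [3.0, -0.2, 6.2]
eef_pos: [488.6, -228.5, 171.9]
ft_force: [3.4, 0.9, 6.8]
eef_pos: [483.3, -229.9, 171.9]
ft_force: [3.9, 0.8, 7.9]
```

```bash
python3 -m handwheel '[[[-0.0052,-0.0007,0],0,0.01]]'|grep -E "ft|eef"
python3 -m handwheel '[[[-0.0052,0,0],0,0.01]]'|grep -E "ft|eef"
python3 -m handwheel '[[[-0.0052,0.0006,0],0,0.01]]'|grep -E "ft|eef"
```

```text
eef_pos: [479.4, -230.6, 172.0]
ft_force: [11.7, 0.7, -2.3]
eef_pos: [479.2, -230.5, 172.2]
ft_force: [20.9, -1.5, -12.7]
eef_pos: [479.0, -230.4, 172.3]
ft_force: [29.6, -2.9, -23.9]
```

The stop is reached: the force rises while the position holds. I ease the command back, release and rise.

```bash
python3 -m handwheel '[[[0.005,-0.0003,0],0,0.01],[[0.004,0,0],0,0.01],[[0,0,0],0,0.01]]'
python3 -m handwheel '[[[0,0,0],0,0.03],[[0,0,0],0,0.045],[[0,0,0],0,0.06],[[0,0,0],0,0.06]]'
python3 -m handwheel '[[[0,0,0.03],0,0.06],[[0,0,0.04],0,0.06],[[0,0,0.045],0,0.06],[[0.03,0,0.015],0,0.06],[[0.04,0,0],0,0.06]]'
python3 -m handwheel '[[[0.04,-0.03,0],0,0.06],[[0,-0.03,0],0,0.06],[[0,0,0],0,0.06],[[0,0,0],0,0.06],[[0,0,0],0,0.06]]'
python3 - <<'E'
from h import *
st=manip.state(); c=manip.read_camera("wrist"); cv2.imwrite("pics/w8.png",c["color"])
print(st["eef_pos"],st["ee_rot"]); np.savez("w8.npz",p=st["eef_pos"],q=st["ee_rot"])
h=cv2.cvtColor(c["color"],cv2.COLOR_BGR2HSV)
y=((h[...,0]>26)&(h[...,0]<34)&(h[...,1]>150)&(h[...,2]>60)).astype(np.uint8)
n,l,s,ce=cv2.connectedComponentsWithStats(y); print([(s[i].tolist(),ce[i].round(1).tolist()) for i in range(1,n) if 60<s[i,4]])
E
```

```text
t: 20.05
eef_pos: [479.5, -230.5, 172.0]
ee_rot: [0.001, 0.998, 0.056, 0.003]
ft_force: [7.2, -0.0, 1.8]
width: 19.1
grasp_force: 42.3
t: 20.45
eef_pos: [474.6, -229.7, 170.6]
ee_rot: [-0.0, 0.998, 0.055, -0.002]
ft_force: [-0.2, -0.8, 0.1]
width: 59.8
grasp_force: 0.0
t: 20.95
eef_pos: [546.4, -231.4, 304.9]
ee_rot: [0.002, 0.999, 0.054, 0.002]
ft_force: [0.9, -1.3, -0.7]
width: 60.2
grasp_force: 0.0
t: 21.45
eef_pos: [585.7, -288.6, 300.9]
ee_rot: [-0.001, 0.998, 0.056, -0.001]
ft_force: [0.2, 0.0, 0.3]
width: 59.9
grasp_force: 0.0
[ 585.69807156 -288.55123257  300.89125293] [-6.98043322e-04  9.98422189e-01  5.61449510e-02 -6.24493645e-04]
[([307, 198, 16, 21, 134], [316.9, 208.4])]
```

View pics/w8.png

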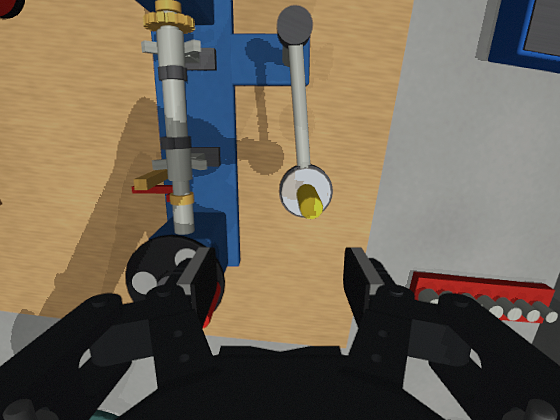

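The view shows the wheel released with the lug at the post (150,188), the shaft seated between quill disc and headstock, and the knob top at (312,208).

Run:
```python
from h import *
d=np.load("w8.npz"); st=dict(eef_pos=d["p"],ee_rot=d["q"]); c=manip.read_camera("wrist")
g=lambda P,z:plane(c,[P],z,st)[0]
kn=g((312.5,208.5),220); pv=g((294.5,24.5),172); print(manip.state()["joint_pos"].round(2),"knob",kn,"pivot",pv,"delta",kn-d["p"])
print("shaft tail top",g((184,196),113),"stub gear end",g((168,2),109))
P=np.array([723,-284.6]); a=np.arctan2(*(kn[:2]-P)[::-1]); print(np.degrees(a)%360, np.hypot(*(kn[:2]-P)))
f=np.arctan2(*(np.array([650.4,-171.8])-P)[::-1]); print("final",np.degrees(f))
th=np.radians(np.degrees(a)%360-6*np.arange(14)); Q=np.round(P+134*np.c_[np.cos(th),np.sin(th)],1)
for t,q,dd in zip(np.degrees(th[1:]),Q[1:],np.diff(Q,axis=0).round(1)): print(round(t,1),q.tolist(),dd.tolist())
```

```text
[ 0.55  0.44 -0.22  1.7   0.11  1.01 -1.17] knob [ 591.20449435 -311.16401593  220.        ] pivot [ 722.02759303 -283.75158189  172.        ] delta [  5.50642279 -22.61278336 -80.89125293]
shaft tail top [ 559.9678433  -187.86223917  113.        ] stub gear end [ 745.26595707 -163.8752826   109.        ]
191.39556364063688 134.44590827959618
final 122.76602217320709
185.4 [589.6, -297.2] [-2.0, 13.9]
179.4 [589.0, -283.2] [-0.6, 14.0]
173.4 [589.9, -269.2] [0.9, 14.0]
167.4 [592.2, -255.4] [2.3, 13.8]
161.4 [596.0, -241.8] [3.8, 13.6]
155.4 [601.2, -228.8] [5.2, 13.0]
149.4 [607.7, -216.4] [6.5, 12.4]
143.4 [615.4, -204.7] [7.7, 11.7]
137.4 [624.4, -193.9] [9.0, 10.8]
131.4 [634.4, -184.1] [10.0, 9.8]
125.4 [645.4, -175.4] [11.0, 8.7]
119.4 [657.2, -167.9] [11.8, 7.5]
113.4 [669.8, -161.6] [12.6, 6.3]
```

```bash
python3 -m handwheel '[[[0.0055,-0.022,-0.02],0,0.06],[[0,0,-0.03],0,0.06],[[0,0,-0.04],0,0.06],[[0,0,-0.027],0,0.06],[[0,0,0],0,0.06]]'
python3 -m handwheel '[[[0,0,0],0,0.06],[[0,0,0],0,0.06],[[0,0,0],0,0.06]]'
```

```text
t: 22.05
eef_pos: [588.6, -309.6, 180.2]
ee_rot: [-0.002, 0.998, 0.056, -0.004]
ft_force: [0.2, 0.3, -0.2]
width: 60.2
grasp_force: 0.0
t: 22.35
eef_pos: [593.4, -312.2, 186.6]
ee_rot: [0.001, 0.998, 0.056, 0.002]
ft_force: [-0.1, 0.5, -0.2]
width: 60.1
grasp_force: 0.0
```

```bash
python3 -m handwheel '[[[-0.001,0.001,0],0,0.035],[[0,0,0],0,0.025],[[0,0,0],0,0.015],[[0,0,0],0,0.008],[[0,0,0],0,0.008]]' 25
python3 -m handwheel '[[[0,0,0],0,0.008]]'
python3 -m handwheel '[[[-0.002,0.0139,0],-4,0.008],[[-0.0006,0.014,0],-4,0.008]]'
```

```text
t: 22.85
eef_pos: [591.0, -311.0, 184.9]
ee_rot: [0.0, 0.998, 0.056, 0.0]
ft_force: [-1.2, 1.1, 3.8]
width: 17.4
grasp_force: 25.0
t: 22.95
eef_pos: [591.0, -311.0, 184.9]
ee_rot: [0.0, 0.998, 0.056, 0.0]
ft_force: [-1.6, 0.4, 5.2]
width: 17.4
grasp_force: 25.0
t: 23.15
eef_pos: [588.1, -285.6, 184.8]
ee_rot: [0.001, 1.0, -0.017, 0.001]
ft_force: [0.2, -3.0, 2.6]
width: 17.5
grasp_force: 25.1
```

```bash
python3 -m handwheel '[[[0.0009,0.014,0],-4,0.008],[[0.0023,0.0138,0],-4,0.008],[[0.0038,0.0136,0],-4,0.008]]'
python3 -m handwheel '[[[0.0052,0.013,0],-4,0.008],[[0.0065,0.0124,0],-4,0.008],[[0.0077,0.0117,0],-4,0.008]]'
python3 -m handwheel '[[[0.0045,0.0054,0],-2,0.008],[[0.0045,0.0054,0],-2,0.008]]'
```

```text
t: 23.45
eef_pos: [593.7, -243.8, 184.7]
ee_rot: [0.001, 0.993, -0.122, -0.001]
ft_force: [-4.7, -1.3, 5.4]
width: 17.5
grasp_force: 25.3
t: 23.75
eef_pos: [612.8, -205.6, 184.7]
ee_rot: [0.001, 0.974, -0.225, -0.002]
ft_force: [-4.2, -2.3, 6.4]
width: 17.1
grasp_force: 25.4
t: 23.95
eef_pos: [622.3, -194.0, 184.6]
ee_rot: [0.0, 0.966, -0.257, -0.002]
ft_force: [-4.7, -0.8, 5.8]
width: 17.2
grasp_force: 25.4
```

```bash
python3 -m handwheel '[[[0.005,0.0049,0],-2,0.008],[[0.005,0.0049,0],-2,0.008]]' | grep -E "eef|ft"
python3 -m handwheel '[[[0.0055,0.0044,0],-2,0.008]]'| grep -E "eef|ft"
python3 -m handwheel '[[[0.0028,0.0021,0],-1,0.008]]'| grep -E "eef|ft"
python3 -m handwheel '[[[0,0,0],0,0.008]]'| grep -E "eef|ft"
```

```text
eef_pos: [632.0, -184.2, 184.6]
ft_force: [-4.6, 0.1, 7.0]
eef_pos: [637.6, -179.7, 184.6]
ft_force: [-4.6, 1.1, 7.2]
eef_pos: [641.2, -177.0, 184.6]
ft_force: [-3.8, 0.5, 6.9]
eef_pos: [641.7, -176.6, 184.6]
ft_force: [-2.6, 1.7, 4.3]
```

```bash
python3 -m handwheel '[[[0.0028,0.002,0],-1,0.008]]'| grep -E "eef|ft"
python3 -m handwheel '[[[0.0028,0.002,0],-1,0.008]]'| grep -E "eef|ft"
python3 -m handwheel '[[[0.0028,0.002,0],-1,0.008]]'| grep -E "eef|ft"
python3 -m handwheel '[[[0.0022,0.0015,0],-1,0.008]]'| grep -E "eef|ft"
```

```text
eef_pos: [643.4, -175.4, 184.6]
ft_force: [-4.0, 0.9, 5.9]
eef_pos: [646.1, -173.5, 184.6]
ft_force: [-4.3, 0.6, 6.5]
eef_pos: [648.7, -171.6, 184.6]
ft_force: [-4.5, 0.2, 6.5]
eef_pos: [649.7, -170.9, 184.5]
ft_force: [-9.4, -1.7, 10.2]
```

Force is rising at the expected home point. I press a little more to confirm the stop.

```bash
python3 -m handwheel '[[[0.0025,0.0016,0],0,0.008]]'| grep -E "eef|ft"
python3 -m handwheel '[[[0.002,0.0013,0],0,0.008]]'| grep -E "eef|ft"
python3 -m handwheel '[[[0,0,0],0,0.008],[[0,0,0],0,0.008]]'| grep -E "eef|ft"
```

```text
eef_pos: [649.6, -170.9, 184.5]
ft_force: [-13.4, -3.7, 13.4]
eef_pos: [649.5, -170.9, 184.4]
ft_force: [-17.1, -4.3, 16.0]
eef_pos: [649.5, -170.9, 184.5]
ft_force: [-15.3, -4.3, 13.5]
```

```bash
python3 -m handwheel '[[[-0.0035,-0.0022,0],0,0.008],[[0,0,0],0,0.008]]'
python3 -m handwheel '[[[0,0,0],0,0.025],[[0,0,0],0,0.045],[[0,0,0],0,0.06],[[0,0,0],0,0.06]]'| grep -E "eef|ft"
python3 -m handwheel '[[[0,0,0.03],0,0.06],[[0,0,0.04],0,0.06],[[0,0,0.045],0,0.06],[[0,0.01,0.03],0,0.06],[[-0.02,0.04,0],0,0.06]]'
python3 -m handwheel '[[[-0.02,0.045,0],0,0.06],[[-0.02,0.045,0],0,0.06],[[-0.02,0.045,0],0,0.06],[[-0.02,0.045,0],0,0.06],[[0,0.045,0],0,0.06]]'
python3 -m handwheel '[[[0,0.045,0],0,0.06],[[0,0.045,0],0,0.06],[[0,0,0],0,0.06],[[0,0,0],0,0.06]]'
python3 - <<'E'
from h import *
s=manip.read_camera("scene")["color"]; t=manip.read_camera("top")["color"]
o=np.zeros((600,800,3),np.uint8)
o[:560,:400]=cv2.resize(s[100:240,150:250],None,fx=4,fy=4,interpolation=2)
o[:560,400:]=cv2.resize(t[140:280,355:455],None,fx=4,fy=4,interpolation=2); cv2.imwrite("pics/f.png",o)
E
```

```text
t: 25.45
eef_pos: [649.6, -170.9, 184.5]
ee_rot: [0.001, 0.937, -0.348, -0.003]
ft_force: [-8.8, -1.1, 8.8]
width: 17.0
grasp_force: 26.0
eef_pos: [654.0, -168.9, 184.0]
ft_force: [0.5, -0.2, 0.1]
t: 26.35
eef_pos: [638.6, -125.0, 335.2]
ee_rot: [0.0, 0.936, -0.351, 0.007]
ft_force: [0.5, 0.8, 0.4]
width: 59.9
grasp_force: 0.0
t: 26.85
eef_pos: [550.7, 107.4, 329.4]
ee_rot: [0.0, 0.938, -0.347, -0.001]
ft_force: [1.3, 0.2, 0.3]
width: 60.5
grasp_force: 0.0
t: 27.25
eef_pos: [553.3, 197.5, 329.1]
ee_rot: [-0.0, 0.938, -0.345, -0.0]
ft_force: [-0.1, -0.1, -0.9]
width: 60.1
grasp_force: 0.0
```

View pics/f.png

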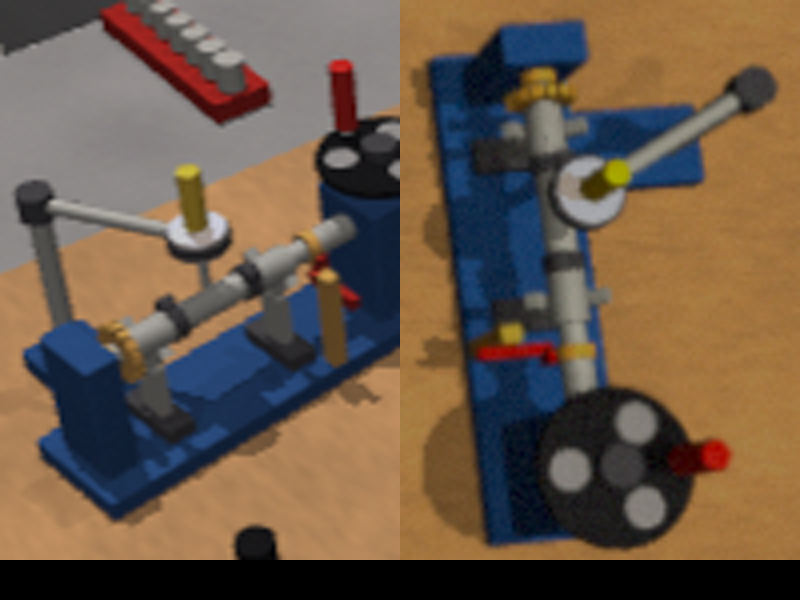

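Both crops show the shaft in the Vs with the gear at the button, the quill disc at the tail, the lug at the post, and the gauge over mid-shaft with its knob at (617,174). I'll check the knob numerically and then hand in.

Run:
```python
from h import *
c=manip.read_camera("top"); f=lambda x,y:((x-400+.5)/4+355-.5,(y+.5)/4+140-.5)
print("knob",plane(c,[f(617,174)],220)[0],"piv",plane(c,[f(750,88)],172)[0],"crank",plane(c,[f(714,455)],211)[0],"hub",plane(c,[f(623,466)],159)[0])
```

```text
knob [ 649.45173706 -172.78901688  220.        ] piv [ 722.06413605 -281.9770672   172.        ] crank [ 481.2523679  -230.51896615  211.        ] hub [ 476.92869951 -193.19862926  159.        ]
```

```bash
python3 -c "
from workcell import manip
print(manip.close_job())"
```

```text
the job is handed in; nothing more can be done
None
```

The job is handed in (no verdict came back): the camshaft lies in the V supports with its gear end at the button, the quill is wound home against its stop, and the gauge arm is swung to its stop over the shaft, with the robot clear at about 27 s.

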